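Clear the swing-out rotor and brush out its open bucket

TASK

Clear the centrifuge rotor: lift each bucket straight up off its trunnion pins without letting it swing or catch, keeping it upright, and stand the capped ones in the steel carrying tray and the open one in the white brushing tray. Brush the open bucket out as it stands there, with the bottle brush, right down to its floor three times and well up in between, then put the brush back upright in its pot and hang the open bucket again, level and free, on the same two pins it came from. Leave the wash bottle, slide box and screwdriver alone.

Things in the scene. Friction and masses are not known exactly. Their poses are not given: they have to be found in the camera images.
- rotor: Swing-out centrifuge rotor, fixed on a bench stand: # shaped aluminium yoke, four places, in its +x, +y, -x and -y directions, 95 mm from its axis. Each place is an 82 mm gap between two cheek plates (108 mm high, reaching 112 mm from the axis). Hub 85 mm high, centre nut 107 mm. Origin on the bench on its axis, z up.
- rotor_top (a point): Point on the rotor's axis at the height of the trunnion pins, 100 mm above the bench. At each place two steel pins, 8 mm in diameter and 12 mm long, stick out of the cheek plates towards each other, at right angles to the radius, 58 mm between their ends.
- open_bucket_mid (a point): The open-topped bucket: aluminium, round, 50 mm diameter, 100 mm tall, 0.3 kg. Point on its axis half-way up (50 mm); z up. At first it hangs on two rotor pins, underside 30 mm above the bench, x axis along the rotor's radius, and can swing about its y axis. Grip its top 25 mm, fingers on the lug-free sides (along its x). Rises 22 mm to leave the pins, 80 mm to clear the plates.
- open_floor (a point): Centre of the open bucket's inner floor, 6 mm above its underside; z out of its mouth. Inside 44 mm diameter, 94 mm deep. Outside, two lugs along its +y and -y, 74 mm over both, 30 mm wide, 52 to 84 mm above the underside, each with a slot open below (18 mm wide at the mouth, 13 mm at the roof, roof 74 mm above the underside) that sits over a pin.
- capped_a_mid (a point): Capped bucket: body, lugs and slots as the open bucket's, but closed by a 52 mm grey ribbed cap screwed on; 118 mm tall, about 0.4 kg. Point on the axis, 50 mm above its underside; z up, lugs along y. May be absent. Hangs in one of the rotor's places, x axis along the rotor's radius. Grip cap and upper body with the fingers on the lug-free sides (along its x).
- capped_b_mid (a point): Capped bucket: body, lugs and slots as the open bucket's, but closed by a 52 mm grey ribbed cap screwed on; 118 mm tall, about 0.4 kg. Point on the axis, 50 mm above its underside; z up, lugs along y. May be absent. Hangs in one of the rotor's places, x axis along the rotor's radius. Grip cap and upper body with the fingers on the lug-free sides (along its x).
- capped_c_mid (a point): Capped bucket: body, lugs and slots as the open bucket's, but closed by a 52 mm grey ribbed cap screwed on; 118 mm tall, about 0.4 kg. Point on the axis, 50 mm above its underside; z up, lugs along y. May be absent. Hangs in one of the rotor's places, x axis along the rotor's radius. Grip cap and upper body with the fingers on the lug-free sides (along its x).
- carry_tray: Steel carrying tray, loose, 270 x 160 mm (x, y), rim 20 mm high, walls and floor 4 mm thick, 0.7 kg; lies on the bench to one side of the rotor. Origin: centre of its underside, x along its length.
- brush_tray: White plastic brushing tray, fixed on the bench on the other side of the rotor, 270 x 160 mm (x, y), rim 16 mm high, walls and floor 4 mm thick. The brush pot stands in its +x half, 80 mm from its centre; its -x half is free for the open bucket. Origin: centre of its underside, x along its length.
- pot_mouth (a point): Centre of the mouth of the grey brush pot, fixed in the brushing tray: 54 mm outside, 46 mm inside, 110 mm tall, its rim 114 mm above the bench. z up.
- brush_grip (a point): Bottle brush standing upright in the pot, bristles down, 170 mm long, 0.09 kg. Point in the middle of its upright wooden handle (22 mm diameter, 61 mm long), 140 mm above the tip and 30 mm below the top; z up along the brush.
- brush_tip (a point): Lower end of the brush, on its axis; z up along it. From the tip up: 90 mm of soft bristles, 40 mm in diameter, that give way (16 mm hard core), a cone widening to 40 mm, and a 60 mm collar, its underside 104 mm above the tip, that rests on the pot's rim.
- wash_bottle: White wash bottle with blue cap, 64 mm diameter, 170 mm tall; not part of the job. Origin: centre of its underside.
- slide_box: White slide box, 60 x 100 x 35 mm; not part of the job. Origin: centre of its underside.
- screwdriver: Screwdriver with red handle lying between robot and rotor, along its own x; not part of the job.

How it is judged:
By the outcome, as a careful person would: the job done as asked, in the order asked, and still so for the second after the job is handed in, with the robot touching nothing.
Of capped_a, capped_b, capped_c only 1 to 3 are there at a start; the rules pass over those that are not, and their reading is None.
At some moment in a run one of carry_tray may be knocked a few centimetres aside while the robot is not near it.
It also fails if it takes over 210 s, if anything falls off the work surface, if the arm or the gripper's body presses on something with over 40 N, if the wrist force passes 120 N, or if a joint passes its speed limit or range.

ROBOT

A 6-joint arm with a two-finger parallel gripper is mounted at the origin on the work surface. World frame = base frame: x ahead of the robot, y to its left, z up, the work surface at z = 0. Lengths are in mm, angles in rad, forces in N, time in s.
With the tool pointing down it reaches from about 350 to 975 mm from the base axis. Payload 7.1 kg.
Tool frame: the origin (TCP) lies midway between the tips of the shut fingers; the grasp point (between the pads) lies pinch_z behind it (pinch_z is the distance from the TCP to the grasp point, in mm); z points along the fingers, y is the line along which they close (so a half turn about z gives the same grasp; the last joint's range is limited). The gripper opens to 88 mm and grips with 3 to 60 N. Pads are 20 mm wide; open, the fingers measure 115 mm over their backs; the gripper's body (75 mm by 178 mm) begins 61 mm behind the grasp point.
Start: joints at [1.102, 0.423, 1.63, -0, 1.089, -0.019], TCP at [271.708, 562.832, 222.675] pointing down, gripper open.
Joint ranges: [-3, 3], [-0.9, 2.11], [0.09, 2.58], [-1.31, 4.45], [0.11, 2.69], [-2.54, 2.54]. Speed limits (rad/s): [2.39, 2.39, 3.01, 3.14, 3.14, 3.14].

INTERFACE

Orientations are given as a rotation vector (axis times angle).
In Python, from workcell import get_obs, get_image, close_job, pinch_z gives the robot as it stands.
- The arm moves only by the tool jog_arm, never from a script. Its argument "commands" is a list of rows, each a list of 3 entries, a list of its own where there are three numbers: the gripper command: -1 is shut, 1 is fully open, values between are in proportion, then the shift along the tool's x, y, z as a fraction of full scale, then the turn, a rotation vector about the tool's x, y, z as a fraction of full scale. In form: [[gripper, [tx, ty, tz], [rx, ry, rz]], ...]. A call has 1 to 10 rows; each row shifts and turns the commanded pose from where the row before left it, along the tool's axes as they then stand; what a row does not reach is not made up. Full scale, the value 1, is 0.1 m for a shift and 45 degrees for a turn. A row lasts 1/10 s, in which the tool goes at most 50 mm and 8.59 degrees, less where a joint would pass 70% of its speed; a pose out of reach is approached as far as the arm can. A call with a number of a shift or a turn outside -1 to 1 is refused whole. A call with a gripper value outside its range is refused whole. The fingers move at their own pace and stop on an object; the grip force is fixed at half the most. Time passes only in rows, so rows that do not move let the fingers close. It gives the time, the measured TCP pose, the force, the opening and the grip force at its end, in the units of the state.
- get_obs(): the state, without advancing time (a new reading comes with each control period).
- get_image(name): name is "scene" or "top" or "wrist"; returns a dict with "image" (420x560x3 uint8, blue, green, red), "z_map" (420x560 float32, mm along the optical axis (not along the pixel's ray), 0 where there is no reading), "intrinsics" (3x3 intrinsics, pixels), "eye" and "orientation" of the camera in the world; the wrist camera has in their place "mount" (4x4, takes a point from camera to tool coordinates, whose origin is the TCP and whose axes are the flange's). Camera axes: x right, y down, z forward; pixel columns grow to the right and rows downward; lengths in mm; the calibration is good to about 2 mm. A picture is of the moment at which its call begins: read the wrist's pose just before it.
- close_job(): hands the job in; it is judged then, once.
The state is a dict: "t": time; "qpos": joint angles; "qvel": joint speeds; "joint_torque": joint torques, N m; "ee_pos": TCP position; "orientation": TCP orientation; "ft_force": force on the tool from outside, world axes, zero at the start; "moment": the same for the moment, N m; "width": finger opening in mm; "grasp_force": force on a finger pad.
Only numpy, scipy, OpenCV 4.12 (cv2) and the standard library are available. Lean on these libraries where they do the work, as an engineer would, in place of code of your own. Each camera call takes 0.05 s, during which the arm holds its last target. There are 200 camera calls.

## Working session

There is one attempt and no reset: what is moved stays moved. The work goes in short steps, Python scripts to look and compute and a tool call to move; the robot and the scene stay as the last step left them, time stands still between calls to the robot, and variables do not carry over. Pictures are saved under pics/ and viewed, at most 14 in all, crops included, and the job is handed in when it is done.

Besides the shell and the picture viewer there is one more tool, called after "Emit:" in YAML: its name, and indented under it one key for each argument. jog_arm: Moves the arm, as the interface text tells. Its arguments: {"type":"object","properties":{"commands":{"type":"array","items":{"type":"array"}}},"required":["commands"]}

```bash
mkdir -p pics; ls; python3 - <<'E'
from workcell import get_obs, get_image, pinch_z
import cv2,numpy as np,pickle
print(pinch_z); o=get_obs(); print({k:np.round(v,3) for k,v in o.items()})
for n in ["scene","top"]:
    d=get_image(n); cv2.imwrite(f"pics/{n}0.png",d["image"]); pickle.dump(d,open(f"{n}0.pkl","wb"))
    print(n,d["intrinsics"],d["eye"],d["orientation"])
d=get_image("wrist");print(d["mount"],d["intrinsics"])
E
```

```text
pics
18.700000000000003
{'t': np.float64(0.0), 'qpos': array([ 1.102,  0.424,  1.631, -0.   ,  1.089, -0.019]), 'qvel': array([ 0.   ,  0.001, -0.001,  0.001,  0.001,  0.001]), 'joint_torque': array([ 2.0000e-03, -5.4465e+01, -2.7366e+01,  6.5000e-02,  2.3000e-02,
       -0.0000e+00]), 'ee_pos': array([271.456, 562.334, 221.908]), 'orientation': array([-7.010e-01, -3.062e+00,  2.000e-03]), 'ft_force': array([-0.152,  0.341, -0.155]), 'moment': array([-0.038, -0.033,  0.049]), 'grasp_force': np.float64(0.0), 'width': np.float64(87.501)}
scene [[413.08990873   0.         275.10065381]
 [  0.         413.08990873 212.59084463]
 [  0.           0.           1.        ]] [1272.74436637  429.71403142  690.23498606] [-1.18417665 -2.1249065   1.13247693]
top [[536.39770706   0.         281.22790927]
 [  0.         536.39770706 213.1551647 ]
 [  0.           0.           1.        ]] [ 469.00634564   -2.31888744 1427.64851711] [-2.22344485  2.15890207 -0.087948  ]
[[-2.43053299e-04 -9.61177139e-01 -2.75931965e-01  7.50666525e+01]
 [ 9.99999854e-01 -1.00535036e-04 -5.30642707e-04  9.50179518e-01]
 [ 4.82300808e-04 -2.75932054e-01  9.61177023e-01 -1.61663663e+02]
 [ 0.00000000e+00  0.00000000e+00  0.00000000e+00  1.00000000e+00]] [[367.61043998   0.         283.23367307]
 [  0.         367.61043998 213.88751042]
 [  0.           0.           1.        ]]
```

View pics/scene0.png

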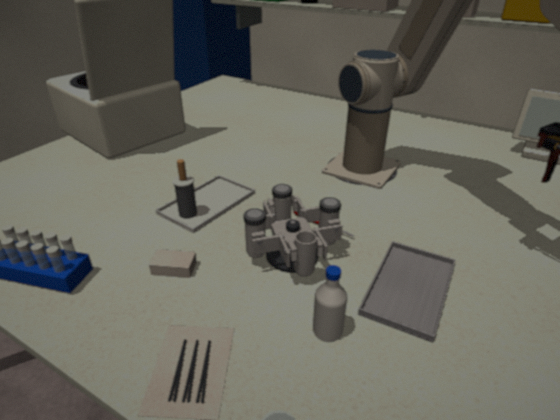

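View pics/top0.png

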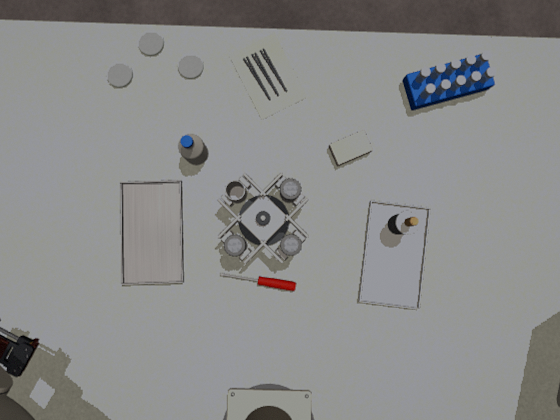

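The top view shows the rotor hub at (263,217), the open bucket at (236,190) and caps at (290,188), (235,245) and (291,245). The carry tray is at (153,233), the brush tray at (393,255) and the brush at (410,222). The scene view agrees. Next, an enlarged crop and depth values.

```bash
cat > h.py <<'E'
import numpy as np,cv2,pickle
from scipy.spatial.transform import Rotation as R
def cam(d,obs=None):
    if "mount" in d:
        T=np.eye(4);T[:3,:3]=R.from_rotvec(obs["orientation"]).as_matrix();T[:3,3]=obs["ee_pos"]
        T=T@np.array(d["mount"]);return T[:3,:3],T[:3,3]
    return R.from_rotvec(d["orientation"]).as_matrix(),np.array(d["eye"])
def cloud(d,obs=None):
    Rm,e=cam(d,obs);K=d["intrinsics"];v,u=np.mgrid[:420,:560];z=d["z_map"]
    P=np.stack([(u-K[0,2])/K[0,0]*z,(v-K[1,2])/K[1,1]*z,z],-1)@Rm.T+e
    P[z==0]=np.nan;return P
def atz(d,u,v,z,obs=None):
    Rm,e=cam(d,obs);K=d["intrinsics"];r=Rm@np.array([(u-K[0,2])/K[0,0],(v-K[1,2])/K[1,1],1]);return e+r*(z-e[2])/r[2]
def proj(d,p,obs=None):
    Rm,e=cam(d,obs);c=Rm.T@(np.array(p)-e);q=d["intrinsics"]@c;return q[:2]/q[2]
def local(o,dp):  # world shift -> tool axes, units of 0.1 m
    return R.from_rotvec(o["orientation"]).inv().apply(dp)/100
E
python3 - <<'E'
from h import *
t=pickle.load(open("top0.pkl","rb"));P=cloud(t)
im=t["image"][160:300,200:320];cv2.imwrite("pics/c1.png",cv2.resize(im,None,fx=5,fy=4.28,interpolation=cv2.INTER_CUBIC) if 0 else cv2.resize(im,None,fx=4.2,fy=4.2,interpolation=cv2.INTER_CUBIC))
for u,v in [(263,217),(290,188),(235,245),(291,245),(236,190),(412,221),(153,233),(393,270),(450,350)]: print((u,v),P[v,u].round(1))
# caps by depth height
z=P[...,2]
for name,lo,hi in [("hi140",135,160),("br",175,230),("nut",101,115)]:
    m=((z>lo)&(z<hi)).astype(np.uint8)
    n,l,s,c=cv2.connectedComponentsWithStats(m)
    for i in range(1,n):
        if s[i,4]>15: print(name,s[i],c[i].round(1),np.median(P[l==i],0).round(1), np.mean(P[l==i],0).round(1))
for n,(us) in {"carry":[(122,182),(181,182),(183,283),(123,285)],"brush":[(370,203),(428,209),(418,307),(359,302)]}.items():
    c=[atz(t,u,v,18)[:2] for u,v in us];print(n,np.round(c),np.mean(c,0).round(1))
E
```

```text
(263, 217) [549.8  29.1 109.8]
(290, 188) [619.2 -34.4 147.6]
(235, 245) [478.8  92.7 147.1]
(291, 245) [482.7 -40.6 146.6]
(236, 190) [622.2 103.   40.9]
(412, 221) [ 546.7 -321.4  177.3]
(153, 233) [505.2 320.7   6. ]
(393, 270) [ 426.1 -316.2    6.4]
(450, 350) [ 221.4 -469.6    4.1]
hi140 [186 143   9   7  19] [190.6 146.7] [711.5 207.1 142.1] [712.5 208.4 143.8]
hi140 [280 178  22  22 376] [290.3 188.9] [616.8 -34.9 148.2] [616.9 -35.1 148.1]
hi140 [405 218   7   9  27] [407.2 222.5] [ 544.  -317.1  143.3] [ 544.8 -318.   145.3]
hi140 [224 235  22  22 373] [234.5 245.3] [478.4  93.6 147.8] [478.2  93.8 147.7]
hi140 [280 234  22  22 371] [290.7 244.6] [483.4 -40.1 148.1] [483.6 -39.8 148.1]
br [410 217   9   9  63] [413.9 221.1] [ 546.7 -325.1  180. ] [ 546.5 -325.2  180.1]
nut [480  51  12  11  67] [484.8  56.4] [ 972.5 -516.9  111.6] [ 972.1 -517.3  111.3]
nut [465  55  11  11  67] [469.6  60.5] [ 960.4 -478.7  112.5] [ 960.2 -478.9  111.3]
nut [450  59  11  11  59] [455.1  64.5] [ 948.4 -441.6  112.5] [ 948.4 -442.   111.7]
nut [435  64  11  10  53] [439.7  68.8] [ 935.9 -403.
[... 644 characters left out ...]
8  23 254] [261.1 182.8] [636.5  38.3 108.4] [634.4  36.5 108.7]
nut [275 182   7   6  17] [278.1 184.6] [632.2  -5.5 111.1] [631.   -5.7 109.9]
nut [218 195  23  44 248] [227.7 217.5] [545.8 118.1 108.5] [546.  115.9 108.7]
nut [285 194  24  47 260] [297.9 217. ] [552.8 -58.  108.4] [552.5 -56.7 108.9]
nut [256 211  15  15 122] [263.1 218.2] [547.3  28.9 104.3] [547.3  29.  104.8]
nut [240 241  48  23 258] [262.7 253.1] [460.3  29.3 109. ] [461.3  27.2 108.9]
nut [257 416  23   4  40] [268.4 417.8] [ 68.    2.1 106.6] [ 67.1   1.  107.5]
carry [[637. 406.]
 [642. 250.]
 [377. 234.]
 [367. 390.]] [505.7 319.9]
brush [[ 601. -250.]
 [ 590. -404.]
 [ 332. -380.]
 [ 341. -226.]] [ 465.9 -315.1]
```

View pics/c1.png

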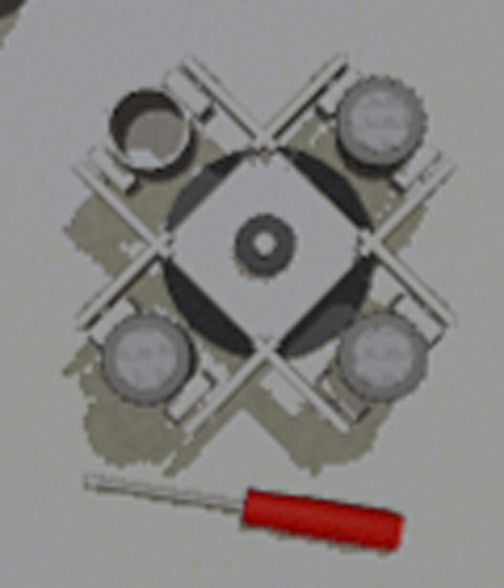

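C1 shows the open bucket upper left and the three capped ones at the other places, all with lugs seated between the plates. The cap tops read z = 148 as expected, and all four centres lie 95 mm from the hub at about 47° yaw. I'll move over capped C (483.5,-40) and check with the wrist camera.

```bash
cat >> h.py <<'E'
def plan(x,y,z,yaw=None,o=None):
    from workcell import get_obs
    o=o or get_obs();M=R.from_rotvec(o["orientation"])
    ya=M.as_matrix()[:,1];cur=np.degrees(np.arctan2(ya[1],ya[0]))
    turn=0 if yaw is None else (yaw-cur+90)%180-90
    M2=R.from_euler("z",turn,degrees=True)*M
    s=M2.inv().apply(np.array([x,y,z])-o["ee_pos"])/100
    print("t %.1f pos %s yaw %.2f tilt %s w %.1f | turn rz %.3f then shift %s"%(o["t"],o["ee_pos"].round(1),cur,(M.as_matrix()[:2,2]).round(4),o["width"],-turn/45,s.round(3)))
E
python3 -c "
from h import *
plan(483.5,-40,250,47.1)"
```

```text
t 0.1 pos [271.5 562.5 222.1] yaw 64.23 tilt [-0.0005 -0.001 ] w 87.6 | turn rz 0.381 then shift [-5.654 -2.971 -0.276]
```

Emit:
jog_arm:
  commands:
    - [1,[0,0,-0.1],[0,0,0.19]]
    - [1,[0,0,-0.1],[0,0,0.19]]
    - [1,[-0.404,-0.212,-0.01],[0,0,0]]
    - [1,[-0.404,-0.212,-0.01],[0,0,0]]
    - [1,[-0.404,-0.212,-0.01],[0,0,0]]
    - [1,[-0.404,-0.212,-0.01],[0,0,0]]
    - [1,[-0.404,-0.212,-0.01],[0,0,0]]
    - [1,[-0.404,-0.212,-0.01],[0,0,0]]
    - [1,[-0.404,-0.212,-0.01],[0,0,0]]
    - [1,[-0.404,-0.212,-0.01],[0,0,0]]

```text
t: 1.15
ee_pos: [393.3, 216.9, 250.7]
orientation: [1.148, 2.924, 0.0]
ft_force: [0.3, -0.7, -1.3]
width: 87.8
grasp_force: 0.0
```

Emit:
jog_arm:
  commands:
    - [1,[-0.404,-0.212,0],[0,0,0]]
    - [1,[-0.404,-0.212,0],[0,0,0]]
    - [1,[-0.404,-0.212,0],[0,0,0]]
    - [1,[-0.404,-0.212,0],[0,0,0]]
    - [1,[-0.404,-0.212,0],[0,0,0]]
    - [1,[-0.404,-0.212,0],[0,0,0]]
    - [1,[0,0,0],[0,0,0]]
    - [1,[0,0,0],[0,0,0]]

```text
t: 1.95
ee_pos: [484.0, -40.3, 250.3]
orientation: [-1.152, -2.922, -0.0]
ft_force: [-0.8, 0.2, 0.7]
width: 87.6
grasp_force: 0.0
```

```bash
cat >> h.py <<'E'
def wrist(name):
    from workcell import get_obs,get_image
    o=get_obs();d=get_image("wrist");pickle.dump((d,o),open(name+".pkl","wb"));cv2.imwrite(f"pics/{name}.png",d["image"]);return d,o
def tops(P,lo,hi,amin=60):
    m=((P[...,2]>lo)&(P[...,2]<hi)).astype(np.uint8);n,l,s,c=cv2.connectedComponentsWithStats(m)
    for i in range(1,n):
        if s[i,4]>amin:
            q=P[l==i][:,:2].astype(np.float32);cc,r=cv2.minEnclosingCircle(q)
            print(s[i],"z",np.median(P[l==i][:,2]).round(1),"mean",q.mean(0).round(1),"circ",np.round(cc,1),round(r,1))
E
python3 -c "
from h import *
d,o=wrist('w1');P=cloud(d,o)
tops(P,140,153);print();tops(P,104,112,100)
plan(483.5,-40,112,47.1)"
```

```text
[ 382   36   79   83 4934] z 147.5 mean [478.3  93.8] circ [479.5  94.6] 27.0
[ 248  176   71   70 3640] z 147.6 mean [483.2 -38.3] circ [484.5 -39.4] 26.9
[365 300  31  35 641] z 147.3 mean [604.7 -45.5] circ [607.  -42.5] 16.8

[ 263   59   93  100 1696] z 107.1 mean [463.3  28.5] circ [445.   26.1] 49.0
[ 440   59   96  100 1616] z 107.1 mean [545.1 114.5] circ [544.7 133.1] 49.1
[491 156  41  15 134] z 108.6 mean [582.7 115.5] circ [589.5 120.4] 14.9
[475 171  33  55 289] z 108.5 mean [595.4  90.2] circ [606.2  94.1] 23.7
[498 179  39  47 347] z 108.3 mean [629.  107.6] circ [618.1 102. ] 21.4
[387 193  15  14 163] z 106.3 mean [548.8  30. ] circ [548.8  30.2] 6.4
[ 429  237   88   62 1126] z 107.0 mean [629.3  41. ] circ [642.8  43.4] 41.9
[ 265  238   86   78 1264] z 107.1 mean [550.1 -54.2] circ [552.8 -73.7] 49.4
[346 283  15  31 105] z 108.1 mean [589.8 -53.6] circ [596.5 -56.9] 15.4
[132 407  17  13 107] z 107.3 mean [ 548.1 -299.1] circ [ 549.6 -300. ] 10.1
t 2.0 pos [483.8 -39.3 250.3] yaw 47.07 tilt [-0.0011  0.0004] w 87.6 | turn rz -0.001 then shift [-0.004 -0.006  1.383]
```

View pics/w1.png

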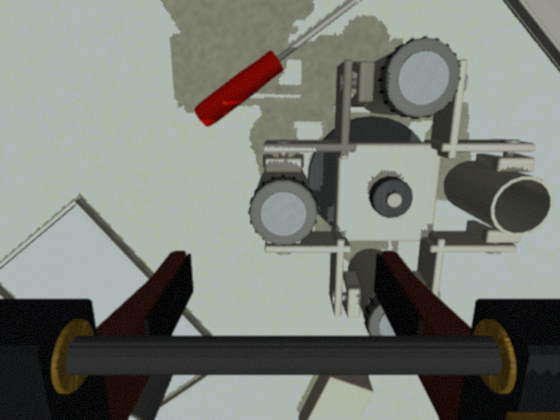

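The picture shows cap C at (282,210), on the finger midline (u = 283), with the screwdriver well clear. Wrist depth gives C = (483.4,-39.3), matching the top view. Descending to grip.

Emit:
jog_arm:
  commands:
    - [1,[0,0,0.3],[0,0,0]]
    - [1,[0,0,0.3],[0,0,0]]
    - [1,[0,0,0.3],[0,0,0]]
    - [1,[0,0,0.2],[0,0,0]]
    - [1,[0,0,0.15],[0,0,0]]
    - [1,[0,0,0.13],[0,0,0]]
    - [1,[0,0,0],[0,0,0]]
    - [0.3,[0,0,0],[0,0,0]]
    - [0.3,[0,0,0],[0,0,0]]

```text
t: 2.9
ee_pos: [484.9, -39.2, 113.5]
orientation: [1.147, 2.923, 0.001]
ft_force: [0.6, 0.4, -0.3]
width: 75.4
grasp_force: 0.0
```

Emit:
jog_arm:
  commands:
    - [-1,[0,0,0],[0,0,0]]
    - [-1,[0,0,0],[0,0,0]]
    - [-1,[0,0,0],[0,0,0]]
    - [-1,[0,0,0],[0,0,0]]
    - [-1,[0,0,0],[0,0,0]]
    - [-1,[0,0,0],[0,0,0]]

```text
t: 3.5
ee_pos: [484.4, -39.7, 112.9]
orientation: [1.148, 2.924, -0.0]
ft_force: [-1.2, -1.2, 5.4]
width: 51.8
grasp_force: 30.0
```

Emit:
jog_arm:
  commands:
    - [-1,[0,0,-0.03],[0,0,0]]
    - [-1,[0,0,-0.05],[0,0,0]]
    - [-1,[0,0,-0.07],[0,0,0]]
    - [-1,[0,0,-0.1],[0,0,0]]
    - [-1,[0,0,-0.15],[0,0,0]]
    - [-1,[0,0,-0.2],[0,0,0]]
    - [-1,[0,0,-0.2],[0,0,0]]
    - [-1,[0,0,-0.25],[0,0,0]]
    - [-1,[0,0,-0.25],[0,0,0]]
    - [-1,[0,0,-0.15],[0,0,0]]

```text
t: 4.5
ee_pos: [484.9, -39.5, 260.3]
orientation: [1.147, 2.922, 0.001]
ft_force: [0.6, -0.1, -3.2]
width: 51.5
grasp_force: 30.0
```

```bash
cat >> h.py <<'E'
def tray(name,z=18):
    from workcell import get_image
    t=get_image("top");pickle.dump(t,open(name+".pkl","wb"));cv2.imwrite(f"pics/{name}.png",t["image"])
    P=cloud(t);m=((P[...,2]>13)&(P[...,2]<26)&(P[...,1]>180)&(P[...,1]<450)&(P[...,0]>300)&(P[...,0]<720))
    q=P[m][:,:2].astype(np.float32);r=cv2.minAreaRect(q);print("tray",np.round(r[0],1),np.round(r[1],1),round(r[2],1),len(q))
    return t,P
E
python3 -c "
from h import *
t,P=tray('t1')
tops(P,104,112,100)
plan(505,320,260)"
```

```text
tray [542.4 289.7] [335.  233.2] 3.6 625
[243 173  40  23 166] z 107.9 mean [633.2  33.7] circ [652.4  33.6] 48.5
[218 199  23  40 154] z 107.9 mean [546.1 114.2] circ [543.3 133.7] 48.3
t 4.5 pos [485.9 -39.6 262.1] yaw 47.13 tilt [ 0.0057 -0.0005] w 51.3 | turn rz 0.000 then shift [2.307 2.765 0.02 ]
```

```bash
sed -i 's/(P\[...,1\]>180)&(P\[...,1\]<450)/(P[...,1]>215)\&(P[...,1]<450)/; s/    q=P\[m\]/    n,l,s,c=cv2.connectedComponentsWithStats(cv2.dilate(m.astype(np.uint8),np.ones((3,3))));m\&=l==1+np.argmax(s[1:,4])\n    q=P[m]/' h.py
python3 -c "
from h import *
t,P=tray('t1')
plan(420.5,315,260)"
```

```text
tray [507.9 323.1] [270.3 162.5] 3.7 626
t 4.6 pos [485.6 -39.6 260.5] yaw 47.13 tilt [ 0.0052 -0.0005] w 51.2 | turn rz 0.000 then shift [ 2.890e+00  2.156e+00 -1.000e-03]
```

Emit:
jog_arm:
  commands:
    - [-1,[0.16,0.12,0],[0,0,0]]
    - [-1,[0.32,0.242,0],[0,0,0]]
    - [-1,[0.32,0.242,0],[0,0,0]]
    - [-1,[0.32,0.242,0],[0,0,0]]
    - [-1,[0.32,0.242,0],[0,0,0]]
    - [-1,[0.32,0.242,0],[0,0,0]]
    - [-1,[0.32,0.242,0],[0,0,0]]
    - [-1,[0.32,0.242,0],[0,0,0]]
    - [-1,[0.32,0.242,0],[0,0,0]]
    - [-1,[0.17,0.124,0],[0,0,0]]

```text
t: 5.6
ee_pos: [419.6, 319.3, 256.8]
orientation: [-1.145, -2.925, 0.001]
ft_force: [-0.3, 0.2, -3.0]
width: 51.3
grasp_force: 30.0
```

Emit:
jog_arm:
  commands:
    - [-1,[0,0,0.1],[0,0,0]]
    - [-1,[0,0,0.3],[0,0,0]]
    - [-1,[0,0,0.3],[0,0,0]]
    - [-1,[0,0,0.3],[0,0,0]]
    - [-1,[0,0,0.3],[0,0,0]]
    - [-1,[0,0,0.2],[0,0,0]]
    - [-1,[0,0,0.1],[0,0,0]]
    - [-1,[0,0,0.04],[0,0,0]]
    - [-1,[0,0,0],[0,0,0]]
    - [-1,[0,0,0],[0,0,0]]

```text
t: 6.6
ee_pos: [421.4, 317.1, 94.5]
orientation: [1.148, 2.923, 0.002]
ft_force: [-0.0, -0.1, -2.2]
width: 51.5
grasp_force: 30.0
```

Emit:
jog_arm:
  commands:
    - [-1,[0,0,0.03],[0,0,0]]
    - [-1,[0,0,0.02],[0,0,0]]
    - [-1,[0,0,0.01],[0,0,0]]
    - [-1,[0,0,0],[0,0,0]]

```text
t: 7.0
ee_pos: [420.8, 316.9, 87.7]
orientation: [1.148, 2.924, -0.0]
ft_force: [-0.1, 0.1, -1.9]
width: 51.8
grasp_force: 30.0
```

Emit:
jog_arm:
  commands:
    - [-1,[0,0,0.01],[0,0,0]]
    - [-1,[0,0,0],[0,0,0]]

```text
t: 7.2
ee_pos: [420.9, 317.0, 87.5]
orientation: [1.148, 2.924, 0.0]
ft_force: [-2.9, -4.0, 7.1]
width: 51.2
grasp_force: 30.0
```

Emit:
jog_arm:
  commands:
    - [0.4,[0,0,0],[0,0,0]]
    - [0.4,[0,0,0],[0,0,0]]
    - [0.4,[0,0,0],[0,0,0]]
    - [0.6,[0,0,-0.1],[0,0,0]]
    - [1,[0,0,-0.2],[0,0,0]]
    - [1,[0,0,-0.4],[0,0,0]]
    - [1,[0,0,-0.4],[0,0,0]]
    - [1,[0,0,-0.3],[0,0,0]]
    - [1,[0,0,-0.2],[0,0,0]]
    - [1,[0,0,-0.05],[0,0,0]]

```text
t: 8.2
ee_pos: [422.0, 317.7, 254.9]
orientation: [1.147, 2.922, 0.007]
ft_force: [-0.6, -0.7, -0.5]
width: 87.6
grasp_force: 0.0
```

```bash
python3 -c "
from h import *
print('A');plan(617,-35,250,-42.9)
print('B');plan(478.5,93.8,250,-42.9)"
```

```text
A
t 8.2 pos [422.  317.7 254.9] yaw 47.13 tilt [0.0044 0.0032] w 87.6 | turn rz -1.999 then shift [ 1.256 -3.83   0.028]
B
t 8.2 pos [422.  317.7 254.9] yaw 47.13 tilt [0.0044 0.0032] w 87.6 | turn rz -1.999 then shift [ 1.256 -1.939  0.038]
```

Emit:
jog_arm:
  commands:
    - [1,[0,0,0],[0,0,0.182]]
    - [1,[0,0,0],[0,0,0.182]]
    - [1,[0,0,0],[0,0,0.182]]
    - [1,[0,0,0],[0,0,0.182]]
    - [1,[0,0,0],[0,0,0.182]]
    - [1,[0,0,0],[0,0,0.182]]
    - [1,[0,0,0],[0,0,0.182]]
    - [1,[0,0,0],[0,0,0.182]]
    - [1,[0,0,0],[0,0,0.182]]
    - [1,[0,0,0],[0,0,0.182]]

```text
t: 9.2
ee_pos: [420.3, 316.5, 250.7]
orientation: [2.788, 1.448, -0.003]
ft_force: [-0.2, 0.1, -0.3]
width: 88.0
grasp_force: 0.0
```

Emit:
jog_arm:
  commands:
    - [1,[0,0,0],[0,0,0.18]]
    - [1,[-0.13,0.383,0],[0,0,0]]
    - [1,[-0.14,0.43,0],[0,0,0]]
    - [1,[-0.14,0.43,0],[0,0,0]]
    - [1,[-0.14,0.43,0],[0,0,0]]
    - [1,[-0.14,0.43,0],[0,0,0]]
    - [1,[-0.14,0.43,0],[0,0,0]]
    - [1,[-0.14,0.43,0],[0,0,0]]
    - [1,[-0.14,0.43,0],[0,0,0]]
    - [1,[-0.14,0.43,0],[0,0,0]]

```text
t: 10.2
ee_pos: [616.0, -36.6, 250.7]
orientation: [-2.879, -1.255, 0.002]
ft_force: [1.0, 0.9, -0.7]
width: 87.8
grasp_force: 0.0
```

Emit:
jog_arm:
  commands:
    - [1,[0,0,0],[0,0,0]]
    - [1,[0,0,0],[0,0,0]]

```text
t: 10.4
ee_pos: [615.3, -35.5, 250.4]
orientation: [-2.88, -1.252, 0.003]
ft_force: [-0.3, 0.7, 0.0]
width: 87.8
grasp_force: 0.0
```

```bash
python3 -c "
from h import *
d,o=wrist('w2');P=cloud(d,o)
tops(P,140,153)
plan(617,-35,112,-42.9)"
```

```text
[   0  174   75   69 3873] z 147.6 mean [483.2  93.7] circ [480.3  94.4] 26.9
[ 251  174   71   69 3652] z 147.6 mean [620.3 -33.4] circ [619.1 -34.6] 26.8
t 10.4 pos [615.  -34.5 250.6] yaw -42.91 tilt [-0.0022  0.0006] w 88.0 | turn rz -0.000 then shift [0.011 0.021 1.386]
```

Emit:
jog_arm:
  commands:
    - [1,[0.015,0.02,0.3],[0,0,0]]
    - [1,[0,0,0.3],[0,0,0]]
    - [1,[0,0,0.3],[0,0,0]]
    - [1,[0,0,0.2],[0,0,0]]
    - [1,[0,0,0.15],[0,0,0]]
    - [1,[0,0,0.13],[0,0,0]]
    - [0.5,[0,0,0],[0,0,0]]
    - [0.3,[0,0,0],[0,0,0]]
    - [-1,[0,0,0],[0,0,0]]
    - [-1,[0,0,0],[0,0,0]]

```text
t: 11.45
ee_pos: [619.1, -35.1, 114.7]
orientation: [2.879, 1.255, 0.003]
ft_force: [-0.1, 0.1, -0.3]
width: 59.1
grasp_force: 0.0
```

Emit:
jog_arm:
  commands:
    - [-1,[0,0,0],[0,0,0]]
    - [-1,[0,0,0],[0,0,0]]
    - [-1,[0,0,0],[0,0,0]]
    - [-1,[0,0,0],[0,0,0]]

```text
t: 11.85
ee_pos: [618.8, -35.1, 114.3]
orientation: [2.879, 1.256, 0.001]
ft_force: [-1.5, 0.5, 5.8]
width: 51.2
grasp_force: 30.0
```

Gripped at z = 114.3 (underside offset 84.3). Lifting.

Emit:
jog_arm:
  commands:
    - [-1,[0,0,-0.03],[0,0,0]]
    - [-1,[0,0,-0.05],[0,0,0]]
    - [-1,[0,0,-0.07],[0,0,0]]
    - [-1,[0,0,-0.1],[0,0,0]]
    - [-1,[0,0,-0.15],[0,0,0]]
    - [-1,[0,0,-0.2],[0,0,0]]
    - [-1,[0,0,-0.2],[0,0,0]]
    - [-1,[0,0,-0.25],[0,0,0]]
    - [-1,[0,0,-0.25],[0,0,0]]
    - [-1,[0,0,-0.15],[0,0,0]]

```text
t: 12.85
ee_pos: [619.3, -35.1, 262.0]
orientation: [2.878, 1.255, 0.005]
ft_force: [0.2, -0.3, -3.6]
width: 51.3
grasp_force: 30.0
```

```bash
python3 -c "
from h import *
t,P=tray('t2');tops(P,112,130,40)
plan(592,327.5,260)"
```

```text
tray [507.7 323.1] [270.2 162.2] 3.5 624
[481  51  11  10  67] z 114.9 mean [ 973.9 -518.9] circ [ 974.2 -519.1] 12.8
[466  55  10  10  67] z 114.6 mean [ 961.6 -480.5] circ [ 961.2 -481.1] 13.1
[451  59  10  10  64] z 115.3 mean [ 949.5 -442.4] circ [ 950.3 -443.2] 12.6
[436  63  10  10  63] z 115.1 mean [ 938.2 -404. ] circ [ 938.7 -403.9] 12.3
[421  67  10  10  61] z 115.3 mean [ 925.7 -366.2] circ [ 926.3 -366.1] 12.2
[486  67  11  10  68] z 115.2 mean [ 931.1 -532. ] circ [ 931.1 -532.1] 12.9
[471  72  10   9  58] z 114.8 mean [ 918.9 -493.6] circ [ 920.1 -493.8] 12.1
[456  76  10   9  64] z 114.8 mean [ 907.8 -455.7] circ [ 907.2 -455.6] 12.1
[441  80  10  10  62] z 114.9 mean [ 895.7 -417.9] circ [ 894.9 -417.3] 13.1
[426  84  10  10  65] z 115.4 mean [ 883.5 -379.2] circ [ 883.8 -379. ] 12.7
[179 135  23  24 218] z 118.4 mean [714.6 209.1] circ [719.6 213.9] 30.2
[221 177  29  28 171] z 117.2 mean [612.6  98.6] circ [612.7  99.8] 37.9
[396 211  24  24 351] z 119.2 mean [ 545.7 -322.4] circ [ 546.6 -325.7] 29.9
[132 257  23  22 383] z 122.4 mean [418.6 314. ] circ [418.8 315.6] 27.3
t 12.9 pos [620.3 -35.2 263.9] yaw -42.87 tilt [ 0.0065 -0.0005] w 51.6 | turn rz 0.000 then shift [ 2.466 -2.675  0.035]
```

Emit:
jog_arm:
  commands:
    - [-1,[0.12,-0.13,0],[0,0,0]]
    - [-1,[0.25,-0.27,0],[0,0,0]]
    - [-1,[0.25,-0.27,0],[0,0,0]]
    - [-1,[0.25,-0.27,0],[0,0,0]]
    - [-1,[0.25,-0.27,0],[0,0,0]]
    - [-1,[0.25,-0.27,0],[0,0,0]]
    - [-1,[0.25,-0.27,0],[0,0,0]]
    - [-1,[0.25,-0.27,0],[0,0,0]]
    - [-1,[0.25,-0.27,0],[0,0,0]]
    - [-1,[0.25,-0.27,0],[0,0,0]]

```text
t: 13.9
ee_pos: [590.4, 314.8, 257.1]
orientation: [-2.879, -1.256, 0.004]
ft_force: [1.4, 0.5, -3.6]
width: 51.5
grasp_force: 30.0
```

Emit:
jog_arm:
  commands:
    - [-1,[0.1,-0.11,0],[0,0,0]]
    - [-1,[0,0,0.2],[0,0,0]]
    - [-1,[0,0,0.3],[0,0,0]]
    - [-1,[0,0,0.3],[0,0,0]]
    - [-1,[0,0,0.3],[0,0,0]]
    - [-1,[0,0,0.3],[0,0,0]]
    - [-1,[0,0,0.15],[0,0,0]]
    - [-1,[0,0,0.1],[0,0,0]]
    - [-1,[0,0,0],[0,0,0]]
    - [-1,[0,0,0],[0,0,0]]

```text
t: 14.9
ee_pos: [591.5, 328.0, 94.7]
orientation: [-2.88, -1.256, -0.002]
ft_force: [0.5, -0.6, -2.8]
width: 51.4
grasp_force: 30.0
```

Emit:
jog_arm:
  commands:
    - [-1,[0,0,0.03],[0,0,0]]
    - [-1,[0,0,0.02],[0,0,0]]
    - [-1,[0,0,0.01],[0,0,0]]
    - [-1,[0,0,0],[0,0,0]]
    - [-1,[0,0,0.005],[0,0,0]]
    - [-1,[0,0,0],[0,0,0]]

```text
t: 15.5
ee_pos: [591.5, 328.2, 88.7]
orientation: [-2.879, -1.256, -0.003]
ft_force: [-2.4, 0.1, 7.5]
width: 51.4
grasp_force: 30.0
```

Emit:
jog_arm:
  commands:
    - [0.4,[0,0,0],[0,0,0]]
    - [0.4,[0,0,0],[0,0,0]]
    - [0.4,[0,0,0],[0,0,0]]
    - [0.6,[0,0,-0.1],[0,0,0]]
    - [1,[0,0,-0.2],[0,0,0]]
    - [1,[0,0,-0.4],[0,0,0]]
    - [1,[0,0,-0.4],[0,0,0]]
    - [1,[0,0,-0.3],[0,0,0]]
    - [1,[0,0,-0.2],[0,0,0]]
    - [1,[-0.2,0.06,0],[0,0,0]]

```text
t: 16.5
ee_pos: [584.0, 311.1, 252.0]
orientation: [-2.878, -1.257, -0.013]
ft_force: [-0.1, -0.7, 0.0]
width: 88.0
grasp_force: 0.0
```

Emit:
jog_arm:
  commands:
    - [1,[-0.38,0.118,0],[0,0,0]]
    - [1,[-0.38,0.118,0],[0,0,0]]
    - [1,[-0.38,0.118,0],[0,0,0]]
    - [1,[-0.38,0.118,0],[0,0,0]]
    - [1,[-0.38,0.118,0],[0,0,0]]
    - [1,[-0.38,0.118,0],[0,0,0]]
    - [1,[0,0,0],[0,0,0]]
    - [1,[0,0,0],[0,0,0]]

```text
t: 17.3
ee_pos: [478.7, 93.2, 248.1]
orientation: [2.881, 1.253, 0.003]
ft_force: [-0.8, 0.7, -0.5]
width: 88.0
grasp_force: 0.0
```

```bash
python3 -c "
from h import *
d,o=wrist('w3');P=cloud(d,o)
tops(P,140,153)
plan(479,94.2,112,-42.9)"
```

```text
[ 248  176   71   70 3688] z 147.6 mean [481.   95.7] circ [479.8  94.7] 26.9
t 17.4 pos [479.1  93.9 248. ] yaw -42.91 tilt [0.0018 0.0006] w 87.8 | turn rz -0.000 then shift [-1.00e-03 -5.00e-03  1.36e+00]
```

Emit:
jog_arm:
  commands:
    - [1,[0,0,0.3],[0,0,0]]
    - [1,[0,0,0.3],[0,0,0]]
    - [1,[0,0,0.3],[0,0,0]]
    - [1,[0,0,0.2],[0,0,0]]
    - [1,[0,0,0.15],[0,0,0]]
    - [1,[0,0,0.1],[0,0,0]]
    - [0.5,[0,0,0],[0,0,0]]
    - [0.3,[0,0,0],[0,0,0]]
    - [-1,[0,0,0],[0,0,0]]
    - [-1,[0,0,0],[0,0,0]]

```text
t: 18.35
ee_pos: [479.0, 93.7, 113.0]
orientation: [2.879, 1.256, 0.002]
ft_force: [-0.2, -0.1, -0.5]
width: 59.6
grasp_force: 0.0
```

Emit:
jog_arm:
  commands:
    - [-1,[0,0,0],[0,0,0]]
    - [-1,[0,0,0],[0,0,0]]
    - [-1,[0,0,0],[0,0,0]]
    - [-1,[0,0,0],[0,0,0]]

```text
t: 18.75
ee_pos: [478.8, 93.6, 112.7]
orientation: [2.879, 1.256, 0.002]
ft_force: [-0.8, -0.2, 6.6]
width: 51.4
grasp_force: 30.0
```

Emit:
jog_arm:
  commands:
    - [-1,[0,0,-0.03],[0,0,0]]
    - [-1,[0,0,-0.05],[0,0,0]]
    - [-1,[0,0,-0.07],[0,0,0]]
    - [-1,[0,0,-0.1],[0,0,0]]
    - [-1,[0,0,-0.15],[0,0,0]]
    - [-1,[0,0,-0.2],[0,0,0]]
    - [-1,[0,0,-0.2],[0,0,0]]
    - [-1,[0,0,-0.25],[0,0,0]]
    - [-1,[0,0,-0.25],[0,0,0]]
    - [-1,[0,0,-0.15],[0,0,0]]

```text
t: 19.75
ee_pos: [478.8, 93.7, 259.7]
orientation: [2.879, 1.256, 0.004]
ft_force: [-0.4, -0.1, -4.7]
width: 51.9
grasp_force: 30.0
```

```bash
python3 -c "
from h import *
t,P=tray('t3');tops(P,117,130,200)
plan(507,322,260)"
```

```text
tray [507.7 323.1] [270.2 162.2] 3.6 484
[131 187  22  21 347] z 122.3 mean [589.3 327. ] circ [589.2 327. ] 26.5
[396 211  24  24 293] z 119.9 mean [ 546.2 -321.1] circ [ 546.8 -325.5] 29.7
[132 257  23  22 362] z 121.9 mean [418.6 314.5] circ [418.6 315.1] 27.2
t 19.8 pos [479.9  93.9 261.5] yaw -42.87 tilt [0.0055 0.0009] w 51.6 | turn rz 0.000 then shift [ 1.857 -1.353  0.019]
```

Emit:
jog_arm:
  commands:
    - [-1,[0.12,-0.09,0],[0,0,0]]
    - [-1,[0.26,-0.192,0],[0,0,0]]
    - [-1,[0.26,-0.192,0],[0,0,0]]
    - [-1,[0.26,-0.192,0],[0,0,0]]
    - [-1,[0.26,-0.192,0],[0,0,0]]
    - [-1,[0.26,-0.192,0],[0,0,0]]
    - [-1,[0.26,-0.192,0],[0,0,0]]
    - [-1,[0.16,-0.118,0],[0,0,0]]
    - [-1,[0,0,0],[0,0,0]]
    - [-1,[0,0,0.2],[0,0,0]]

```text
t: 20.8
ee_pos: [504.8, 322.1, 238.5]
orientation: [-2.879, -1.258, -0.005]
ft_force: [0.3, 0.1, -4.2]
width: 51.7
grasp_force: 30.0
```

Emit:
jog_arm:
  commands:
    - [-1,[0,0,0.3],[0,0,0]]
    - [-1,[0,0,0.3],[0,0,0]]
    - [-1,[0,0,0.3],[0,0,0]]
    - [-1,[0,0,0.3],[0,0,0]]
    - [-1,[0,0,0.15],[0,0,0]]
    - [-1,[0,0,0.1],[0,0,0]]
    - [-1,[0,0,0],[0,0,0]]
    - [-1,[0,0,0.03],[0,0,0]]
    - [-1,[0,0,0],[0,0,0]]

```text
t: 21.7
ee_pos: [504.5, 321.4, 90.2]
orientation: [-2.879, -1.256, -0.003]
ft_force: [-0.1, 0.7, -4.4]
width: 51.3
grasp_force: 30.0
```

Emit:
jog_arm:
  commands:
    - [-1,[0,0,0.02],[0,0,0]]
    - [-1,[0,0,0.01],[0,0,0]]
    - [-1,[0,0,0],[0,0,0]]
    - [-1,[0,0,0.005],[0,0,0]]
    - [-1,[0,0,0],[0,0,0]]

```text
t: 22.2
ee_pos: [504.6, 321.5, 87.0]
orientation: [-2.879, -1.256, -0.003]
ft_force: [-2.0, -1.1, 7.2]
width: 51.5
grasp_force: 30.0
```

Emit:
jog_arm:
  commands:
    - [0.4,[0,0,0],[0,0,0]]
    - [0.4,[0,0,0],[0,0,0]]
    - [0.4,[0,0,0],[0,0,0]]
    - [0.6,[0,0,-0.1],[0,0,0]]
    - [1,[0,0,-0.2],[0,0,0]]
    - [1,[0,0,-0.4],[0,0,0]]
    - [1,[0,0,-0.4],[0,0,0]]
    - [1,[0,0,-0.3],[0,0,0]]
    - [1,[0,0,-0.2],[0,0,0]]
    - [1,[0,0,0],[0,0,-0.18]]

```text
t: 23.2
ee_pos: [505.6, 322.0, 250.2]
orientation: [-2.782, -1.458, -0.011]
ft_force: [0.6, 0.6, -0.1]
width: 87.7
grasp_force: 0.0
```

Emit:
jog_arm:
  commands:
    - [1,[0,0,0],[0,0,-0.182]]
    - [1,[0,0,0],[0,0,-0.182]]
    - [1,[0,0,0],[0,0,-0.182]]
    - [1,[0,0,0],[0,0,-0.182]]
    - [1,[0,0,0],[0,0,-0.182]]
    - [1,[0,0,0],[0,0,-0.182]]
    - [1,[0,0,0],[0,0,-0.182]]
    - [1,[0,0,0],[0,0,-0.182]]
    - [1,[0,0,0],[0,0,-0.182]]
    - [1,[0,0,0],[0,0,-0.182]]

```text
t: 24.2
ee_pos: [503.8, 320.9, 246.3]
orientation: [1.139, 2.927, 0.0]
ft_force: [0.1, -0.2, 0.2]
width: 87.8
grasp_force: 0.0
```

```bash
python3 -c "
from h import *
plan(612.5,99.2,250,47.1)
t,P=tray('t4');tops(P,117,130,200)"
```

```text
t 24.2 pos [503.8 320.9 246.3] yaw 47.47 tilt [0.0004 0.0002] w 87.8 | turn rz 0.008 then shift [-2.305 -0.885 -0.037]
tray [507.9 323. ] [270.3 162.3] 3.5 427
[131 187  21  21 341] z 122.7 mean [589.1 327.2] circ [589.6 327.2] 26.0
[396 211  24  24 287] z 120.2 mean [ 546.4 -322.3] circ [ 546.5 -325.2] 29.7
```

Emit:
jog_arm:
  commands:
    - [1,[-0.36,-0.138,-0.03],[0,0,0]]
    - [1,[-0.39,-0.15,0],[0,0,0]]
    - [1,[-0.39,-0.15,0],[0,0,0]]
    - [1,[-0.39,-0.15,0],[0,0,0]]
    - [1,[-0.39,-0.15,0],[0,0,0]]
    - [1,[-0.39,-0.15,0],[0,0,0]]
    - [1,[0,0,0],[0,0,0]]
    - [1,[0,0,0],[0,0,0]]

```text
t: 25.05
ee_pos: [612.8, 98.0, 248.9]
orientation: [-1.154, -2.922, -0.0]
ft_force: [-0.2, 0.8, -0.1]
width: 88.2
grasp_force: 0.0
```

```bash
python3 -c "
from h import *
d,o=wrist('w4');P=cloud(d,o)
tops(P,124,136);print();tops(P,104,110,150)
plan(612.5,99.2,107,47.1)"
```

```text
[254 175  62  61 823] z 129.1 mean [613.5 100. ] circ [613.5  99.9] 25.0
[458 182  47  47 877] z 128.5 mean [713.5 212.7] circ [721.8 215.3] 19.5

[  32   59   95  102 1793] z 107.2 mean [463.6  30.1] circ [445.7  26.8] 49.0
[ 212   59   93  100 1718] z 107.2 mean [544.5 115.8] circ [545.3 133.7] 49.0
[433 163  72  71 614] z 107.2 mean [704.1 210.5] circ [721.8 215.5] 31.2
[166 193  16  15 167] z 106.3 mean [549.   30.6] circ [549.5  30.3] 6.5
[  51  239   88   59 1116] z 107.2 mean [543.6 -50.3] circ [541.9 -63.3] 41.6
[ 217  238   87   78 1280] z 107.1 mean [632.9  35.7] circ [652.4  34.5] 49.1
t 25.1 pos [612.4  98.9 248.9] yaw 47.01 tilt [-0.0003  0.0003] w 87.5 | turn rz -0.002 then shift [1.000e-03 2.000e-03 1.419e+00]
```

View pics/w4.png

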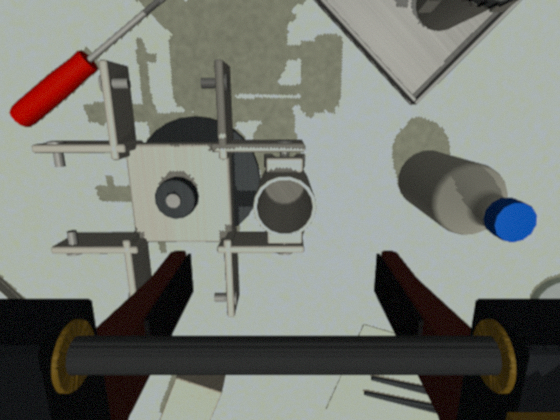

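The picture shows the open rim at (285,206), centred between the fingers, with the other three places empty and the wash bottle clear at (450,200). The rim centre is (613.5,99.9) and z is about 130.

Emit:
jog_arm:
  commands:
    - [1,[0,0.014,0.3],[0,0,0]]
    - [1,[0,0,0.3],[0,0,0]]
    - [1,[0,0,0.3],[0,0,0]]
    - [1,[0,0,0.2],[0,0,0]]
    - [1,[0,0,0.18],[0,0,0]]
    - [1,[0,0,0.14],[0,0,0]]
    - [0.5,[0,0,0],[0,0,0]]
    - [0.3,[0,0,0],[0,0,0]]
    - [-1,[0,0,0],[0,0,0]]
    - [-1,[0,0,0],[0,0,0]]

```text
t: 26.1
ee_pos: [614.4, 100.0, 107.8]
orientation: [1.148, 2.923, 0.001]
ft_force: [-1.0, -0.6, 0.2]
width: 59.4
grasp_force: 0.0
```

Emit:
jog_arm:
  commands:
    - [-1,[0,0,0],[0,0,0]]
    - [-1,[0,0,0],[0,0,0]]
    - [-1,[0,0,0],[0,0,0]]
    - [-1,[0,0,0],[0,0,0]]

```text
t: 26.5
ee_pos: [614.0, 99.7, 107.3]
orientation: [1.148, 2.924, 0.0]
ft_force: [-2.1, -1.0, 6.0]
width: 49.1
grasp_force: 30.0
```

```bash
python3 -c "
from h import *
from workcell import get_obs
plan(386.3,-307.6,107,47.1);print(get_obs()['qpos'].round(4).tolist())"
```

```text
t 26.5 pos [614.   99.7 107.3] yaw 47.12 tilt [0.0006 0.    ] w 49.1 | turn rz 0.001 then shift [-1.105e+00 -4.533e+00  1.000e-03]
[0.1419, 0.5633, 1.7073, -0.0001, 0.8704, -0.6805]
```

Emit:
jog_arm:
  commands:
    - [-1,[0,0,-0.03],[0,0,0]]
    - [-1,[0,0,-0.05],[0,0,0]]
    - [-1,[0,0,-0.07],[0,0,0]]
    - [-1,[0,0,-0.1],[0,0,0]]
    - [-1,[0,0,-0.15],[0,0,0]]
    - [-1,[0,0,-0.2],[0,0,0]]
    - [-1,[0,0,-0.2],[0,0,0]]
    - [-1,[0,0,-0.25],[0,0,0]]
    - [-1,[0,0,-0.25],[0,0,0]]
    - [-1,[0,0,-0.15],[0,0,0]]

```text
t: 27.5
ee_pos: [614.6, 99.9, 255.0]
orientation: [1.147, 2.921, 0.003]
ft_force: [0.6, 0.5, -2.1]
width: 48.6
grasp_force: 30.0
```

```bash
python3 -c "
from h import *
plan(386.3,-307.6,250,47.1)
t=pickle.load(open('t4.pkl','rb'));P=cloud(t)
m=((P[...,2]>9)&(P[...,2]<24)&(P[...,1]<-200)&(P[...,1]>-430)&(P[...,0]>300)&(P[...,0]<640));n,l,s,c=cv2.connectedComponentsWithStats(cv2.dilate(m.astype(np.uint8),np.ones((3,3))));m&=l==1+np.argmax(s[1:,4]);print(cv2.minAreaRect(P[m][:,:2].astype(np.float32)))"
```

```text
t 27.5 pos [614.6  99.9 255. ] yaw 47.13 tilt [0.0037 0.0006] w 48.6 | turn rz 0.001 then shift [-1.101 -4.539  0.04 ]
((470.6225280761719, -316.8148193359375), (165.22137451171875, 276.55950927734375), 84.41439056396484)
```

Emit:
jog_arm:
  commands:
    - [-1,[-0.05,-0.2,0],[0,0,0]]
    - [-1,[-0.085,-0.346,0],[0,0,0]]
    - [-1,[-0.085,-0.346,0],[0,0,0]]
    - [-1,[-0.085,-0.346,0],[0,0,0]]
    - [-1,[-0.085,-0.346,0],[0,0,0]]
    - [-1,[-0.085,-0.346,0],[0,0,0]]
    - [-1,[-0.085,-0.346,0],[0,0,0]]
    - [-1,[-0.085,-0.346,0],[0,0,0]]
    - [-1,[-0.085,-0.346,0],[0,0,0]]
    - [-1,[-0.085,-0.346,0],[0,0,0]]

```text
t: 28.5
ee_pos: [445.6, -199.8, 251.0]
orientation: [-1.148, -2.923, 0.0]
ft_force: [1.0, 0.4, -2.4]
width: 48.5
grasp_force: 30.0
```

Emit:
jog_arm:
  commands:
    - [-1,[-0.085,-0.346,0],[0,0,0]]
    - [-1,[-0.085,-0.346,0],[0,0,0]]
    - [-1,[-0.085,-0.346,0],[0,0,0]]
    - [-1,[-0.043,-0.178,0],[0,0,0]]
    - [-1,[0,0,0],[0,0,0]]
    - [-1,[0,0,0.2],[0,0,0]]
    - [-1,[0,0,0.3],[0,0,0]]
    - [-1,[0,0,0.3],[0,0,0]]
    - [-1,[0,0,0.3],[0,0,0]]
    - [-1,[0,0,0.3],[0,0,0]]

```text
t: 29.5
ee_pos: [386.6, -306.9, 110.4]
orientation: [-1.147, -2.924, -0.001]
ft_force: [0.1, 0.5, -2.0]
width: 48.7
grasp_force: 30.0
```

Emit:
jog_arm:
  commands:
    - [-1,[0,0,0.15],[0,0,0]]
    - [-1,[0,0,0.03],[0,0,0]]
    - [-1,[0,0,0],[0,0,0]]
    - [-1,[0,0,0],[0,0,0]]

```text
t: 29.9
ee_pos: [387.6, -308.1, 94.5]
orientation: [1.147, 2.923, -0.001]
ft_force: [-0.5, -0.1, -1.7]
width: 48.5
grasp_force: 30.0
```

Emit:
jog_arm:
  commands:
    - [-1,[0,0,0.06],[0,0,0]]
    - [-1,[0,0,0.04],[0,0,0]]
    - [-1,[0,0,0.02],[0,0,0]]
    - [-1,[0,0,0.01],[0,0,0]]
    - [-1,[0,0,0],[0,0,0]]
    - [-1,[0,0,0],[0,0,0]]

```text
t: 30.5
ee_pos: [387.2, -308.1, 81.5]
orientation: [1.148, 2.924, -0.0]
ft_force: [-1.4, 0.8, 7.3]
width: 48.5
grasp_force: 30.0
```

Emit:
jog_arm:
  commands:
    - [0.3,[0,0,0],[0,0,0]]
    - [0.3,[0,0,0],[0,0,0]]
    - [0.3,[0,0,0],[0,0,0]]
    - [0.3,[0,0,-0.1],[0,0,0]]
    - [0.5,[0,0,-0.2],[0,0,0]]
    - [0.5,[0,0,-0.4],[0,0,0]]
    - [0.5,[0,0,-0.4],[0,0,0]]
    - [0.5,[0,0,-0.4],[0,0,0]]
    - [0.5,[0,0,-0.3],[0,0,0]]
    - [0.5,[-0.1,0.08,-0.1],[0,0,0]]

```text
t: 31.5
ee_pos: [400.2, -309.7, 275.0]
orientation: [1.147, 2.919, -0.003]
ft_force: [-0.1, -0.4, -1.2]
width: 65.8
grasp_force: 0.0
```

Emit:
jog_arm:
  commands:
    - [0.5,[-0.29,0.217,0],[0,0,0]]
    - [0.5,[-0.29,0.217,0],[0,0,0]]
    - [0.5,[-0.29,0.217,0],[0,0,0]]
    - [0.5,[-0.29,0.217,0],[0,0,0]]
    - [0.5,[-0.024,0.01,0],[0,0,0]]
    - [0.5,[0,0,0],[0,0,0]]
    - [0.5,[0,0,0],[0,0,0]]

```text
t: 32.2
ee_pos: [545.2, -324.8, 270.7]
orientation: [-1.148, -2.923, -0.0]
ft_force: [0.5, 0.2, -0.7]
width: 66.0
grasp_force: 0.0
```

```bash
python3 -c "
from h import *
d,o=wrist('w5');P=cloud(d,o)
tops(P,174,186,30);print();tops(P,112,122,100);print();tops(P,99,108,100)
plan(546.5,-325,131,47.1)"
```

```text
[270 205  29  29 647] z 178.9 mean [ 547.1 -324.6] circ [ 547.9 -325.5] 10.8

[ 251  167   67   65 2430] z 118.5 mean [ 543.7 -321.5] circ [ 547.9 -325.4] 29.8

[540   0  20  45 605] z 105.7 mean [588.1 -69.9] circ [587.4 -69.5] 16.6
[138  10  62  65 861] z 103.3 mean [ 386.8 -306.4] circ [ 387.7 -307.1] 25.4
t 32.2 pos [ 545.1 -325.   270.8] yaw 47.10 tilt [-0.0007  0.0003] w 65.7 | turn rz -0.000 then shift [-0.012  0.01   1.398]
```

View pics/w5.png

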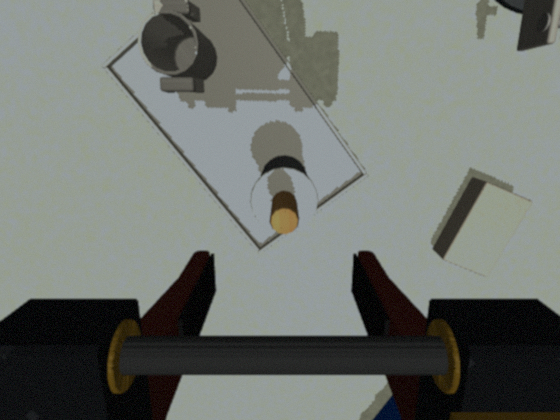

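The picture shows the open bucket upright at (178,45) in the tray's free half, and the brush handle top at (285,220) centred between the fingers. The slide box is clear at (480,220). Brush axis is (547.9,-325.4).

Emit:
jog_arm:
  commands:
    - [0.5,[-0.02,0.015,0.3],[0,0,0]]
    - [0.5,[0,0,0.35],[0,0,0]]
    - [0.5,[0,0,0.3],[0,0,0]]
    - [0.5,[0,0,0.25],[0,0,0]]
    - [0.5,[0,0,0.19],[0,0,0]]
    - [0.3,[0,0,0],[0,0,0]]
    - [0,[0,0,0],[0,0,0]]
    - [-0.2,[0,0,0],[0,0,0]]
    - [-0.3,[0,0,0],[0,0,0]]
    - [-1,[0,0,0],[0,0,0]]

```text
t: 33.25
ee_pos: [549.3, -325.7, 132.8]
orientation: [1.148, 2.923, -0.001]
ft_force: [0.2, 0.2, 0.3]
width: 29.6
grasp_force: 0.0
```

Emit:
jog_arm:
  commands:
    - [-1,[0,0,0],[0,0,0]]
    - [-1,[0,0,0],[0,0,0]]
    - [-1,[0,0,0],[0,0,0]]
    - [-1,[0,0,0],[0,0,0]]
    - [-1,[0,0,0],[0,0,0]]

```text
t: 33.75
ee_pos: [549.1, -325.6, 132.4]
orientation: [1.148, 2.924, -0.0]
ft_force: [-0.9, 0.5, 6.1]
width: 21.5
grasp_force: 30.0
```

Emit:
jog_arm:
  commands:
    - [-1,[0,0,-0.05],[0,0,0]]
    - [-1,[0,0,-0.1],[0,0,0]]
    - [-1,[0,0,-0.2],[0,0,0]]
    - [-1,[0,0,-0.25],[0,0,0]]
    - [-1,[0,0,-0.25],[0,0,0]]
    - [-1,[0,0,-0.25],[0,0,0]]
    - [-1,[0,0,-0.2],[0,0,0]]
    - [-1,[0,0,-0.1],[0,0,0]]
    - [-1,[0.1,-0.07,-0.05],[0,0,0]]
    - [-1,[0.2,-0.15,0],[0,0,0]]

```text
t: 34.75
ee_pos: [511.9, -320.9, 276.7]
orientation: [1.146, 2.924, -0.0]
ft_force: [-0.1, -0.8, -1.4]
width: 21.6
grasp_force: 30.0
```

Emit:
jog_arm:
  commands:
    - [-1,[0.25,-0.185,0],[0,0,0]]
    - [-1,[0.25,-0.185,0],[0,0,0]]
    - [-1,[0.25,-0.185,0],[0,0,0]]
    - [-1,[0.2,-0.15,0],[0,0,0]]
    - [-1,[0.05,-0.038,0],[0,0,0]]
    - [-1,[0,0,0],[0,0,0]]
    - [-1,[0,0,0],[0,0,0]]
    - [-1,[0,0,0],[0,0,0]]

```text
t: 35.55
ee_pos: [388.9, -307.7, 276.6]
orientation: [1.147, 2.924, 0.0]
ft_force: [-0.0, 0.9, -0.7]
width: 21.6
grasp_force: 30.0
```

```bash
python3 -c "
from h import *
d,o=wrist('w6');P=cloud(d,o)
print(proj(d,[387.2,-308,104],o))
tops(P,99,108,100)
plan(387.7,-307.7,270,47.1)"
```

```text
[280.7692702  191.48929454]
[256 164  53  38 335] z 103.3 mean [ 377.9 -298.7] circ [ 387.3 -306.5] 24.7
[357 289  38   9 149] z 102.6 mean [ 528.3 -310.6] circ [ 533.8 -312.7] 18.5
t 35.6 pos [ 388.8 -307.6  276.5] yaw 47.16 tilt [0.0001 0.    ] w 21.8 | turn rz 0.001 then shift [ 0.008 -0.008  0.065]
```

View pics/w6.png

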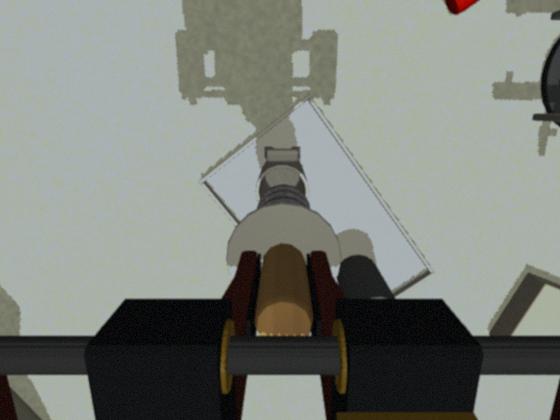

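The picture shows the brush hanging straight at (283,200), above the bucket mouth at (282,185), with both centred on the tool midline. Brushing down.

Emit:
jog_arm:
  commands:
    - [-1,[0.01,-0.007,0.1],[0,0,0]]
    - [-1,[0,0,0.15],[0,0,0]]
    - [-1,[0,0,0.2],[0,0,0]]
    - [-1,[0,0,0.2],[0,0,0]]
    - [-1,[0,0,0.2],[0,0,0]]
    - [-1,[0,0,0.2],[0,0,0]]
    - [-1,[0,0,0.2],[0,0,0]]
    - [-1,[0,0,0.1],[0,0,0]]
    - [-1,[0,0,0.02],[0,0,0]]
    - [-1,[0,0,0],[0,0,0]]

```text
t: 36.6
ee_pos: [387.0, -307.3, 139.5]
orientation: [-1.148, -2.924, -0.0]
ft_force: [0.2, 0.5, -0.9]
width: 21.7
grasp_force: 30.0
```

Emit:
jog_arm:
  commands:
    - [-1,[0,0,0.03],[0,0,0]]
    - [-1,[0,0,0.02],[0,0,0]]
    - [-1,[0,0,0],[0,0,0]]

```text
t: 36.9
ee_pos: [387.0, -307.4, 134.9]
orientation: [1.148, 2.924, -0.0]
ft_force: [0.4, -0.3, -0.6]
width: 21.7
grasp_force: 30.0
```

Emit:
jog_arm:
  commands:
    - [-1,[0,0,0.015],[0,0,0]]
    - [-1,[0,0,0.01],[0,0,0]]
    - [-1,[0,0,0],[0,0,0]]

```text
t: 37.2
ee_pos: [387.0, -307.5, 132.4]
orientation: [1.148, 2.924, -0.0]
ft_force: [-0.4, 0.3, 1.3]
width: 21.8
grasp_force: 30.0
```

Emit:
jog_arm:
  commands:
    - [-1,[0,0,0.005],[0,0,0]]
    - [-1,[0,0,0],[0,0,0]]

```text
t: 37.4
ee_pos: [387.2, -307.6, 132.3]
orientation: [1.148, 2.924, -0.0]
ft_force: [-1.7, 0.0, 5.9]
width: 21.1
grasp_force: 30.0
```

Emit:
jog_arm:
  commands:
    - [-1,[0,0,-0.2],[0,0,0]]
    - [-1,[0,0,-0.3],[0,0,0]]
    - [-1,[0,0,-0.3],[0,0,0]]
    - [-1,[0,0,0],[0,0,0]]
    - [-1,[0,0,0.2],[0,0,0]]
    - [-1,[0,0,0.3],[0,0,0]]
    - [-1,[0,0,0.2],[0,0,0]]
    - [-1,[0,0,0.08],[0,0,0]]
    - [-1,[0,0,0.02],[0,0,0]]
    - [-1,[0,0,0],[0,0,0]]

```text
t: 38.4
ee_pos: [386.6, -307.2, 131.5]
orientation: [-1.148, -2.923, -0.0]
ft_force: [-0.4, 0.5, 0.0]
width: 21.5
grasp_force: 30.0
```

Emit:
jog_arm:
  commands:
    - [-1,[0,0,0],[0,0,0]]
    - [-1,[0,0,0],[0,0,0]]

```text
t: 38.6
ee_pos: [386.8, -307.3, 131.6]
orientation: [1.148, 2.924, -0.0]
ft_force: [-0.3, 0.1, -1.9]
width: 21.6
grasp_force: 30.0
```

Emit:
jog_arm:
  commands:
    - [-1,[0,0,0.015],[0,0,0]]
    - [-1,[0,0,0],[0,0,0]]

```text
t: 38.8
ee_pos: [387.4, -307.8, 131.3]
orientation: [1.148, 2.923, -0.001]
ft_force: [-2.1, 1.9, 11.1]
width: 21.4
grasp_force: 30.0
```

Contact again. Third stroke.

Emit:
jog_arm:
  commands:
    - [-1,[0,0,-0.2],[0,0,0]]
    - [-1,[0,0,-0.3],[0,0,0]]
    - [-1,[0,0,-0.3],[0,0,0]]
    - [-1,[0,0,0],[0,0,0]]
    - [-1,[0,0,0.2],[0,0,0]]
    - [-1,[0,0,0.3],[0,0,0]]
    - [-1,[0,0,0.2],[0,0,0]]
    - [-1,[0,0,0.08],[0,0,0]]
    - [-1,[0,0,0.02],[0,0,0]]
    - [-1,[0,0,0],[0,0,0]]

```text
t: 39.8
ee_pos: [386.6, -307.2, 130.3]
orientation: [-1.148, -2.923, -0.0]
ft_force: [-2.1, 0.8, 5.0]
width: 21.5
grasp_force: 30.0
```

Emit:
jog_arm:
  commands:
    - [-1,[0,0,0.005],[0,0,0]]
    - [-1,[0,0,0],[0,0,0]]

```text
t: 40.0
ee_pos: [386.7, -307.3, 130.2]
orientation: [-1.148, -2.924, 0.0]
ft_force: [-2.1, 1.3, 9.5]
width: 21.3
grasp_force: 30.0
```

Emit:
jog_arm:
  commands:
    - [-1,[0,0,-0.1],[0,0,0]]
    - [-1,[0,0,-0.2],[0,0,0]]
    - [-1,[0,0,-0.2],[0,0,0]]
    - [-1,[0,0,-0.2],[0,0,0]]
    - [-1,[0,0,-0.2],[0,0,0]]
    - [-1,[0,0,-0.2],[0,0,0]]
    - [-1,[0,0,-0.2],[0,0,0]]
    - [-1,[0,0,-0.15],[0,0,0]]
    - [-1,[-0.1,0.08,-0.05],[0,0,0]]
    - [-1,[-0.25,0.18,0],[0,0,0]]

```text
t: 41.0
ee_pos: [430.2, -312.2, 280.8]
orientation: [1.15, 2.922, -0.001]
ft_force: [-0.3, 0.3, -0.8]
width: 21.5
grasp_force: 30.0
```

Emit:
jog_arm:
  commands:
    - [-1,[-0.25,0.185,0],[0,0,0]]
    - [-1,[-0.25,0.185,0],[0,0,0]]
    - [-1,[-0.25,0.185,0],[0,0,0]]
    - [-1,[-0.16,0.12,0],[0,0,0]]
    - [-1,[-0.05,0.034,0],[0,0,0]]
    - [-1,[0,0,0],[0,0,0]]
    - [-1,[0,0,0],[0,0,0]]

```text
t: 41.7
ee_pos: [548.0, -325.2, 279.1]
orientation: [-1.148, -2.923, -0.0]
ft_force: [-0.3, -0.9, -0.8]
width: 21.4
grasp_force: 30.0
```

```bash
python3 -c "
from h import *
plan(549.0,-325.6,275,47.1)
from workcell import get_image
d,o=wrist('w7');P=cloud(d,o);tops(P,110,120,100);tops(P,99,108,100)
s=get_image('scene');cv2.imwrite('pics/s7.png',cv2.resize(s['image'][130:290,120:340],None,fx=3.6,fy=3.6))"
```

```text
t 41.7 pos [ 548.  -325.2  279.1] yaw 47.13 tilt [-0.0013  0.0006] w 21.4 | turn rz 0.001 then shift [-0.01   0.004  0.041]
[253 165  59  42 437] z 113.3 mean [ 537.1 -316.8] circ [ 547.8 -325.4] 26.9
[531   0  29  44 695] z 105.2 mean [589.  -68.1] circ [588.2 -68.5] 16.6
[140   9  60  64 825] z 103.3 mean [ 386.7 -306.4] circ [ 387.9 -306.9] 25.1
```

View pics/s7.png

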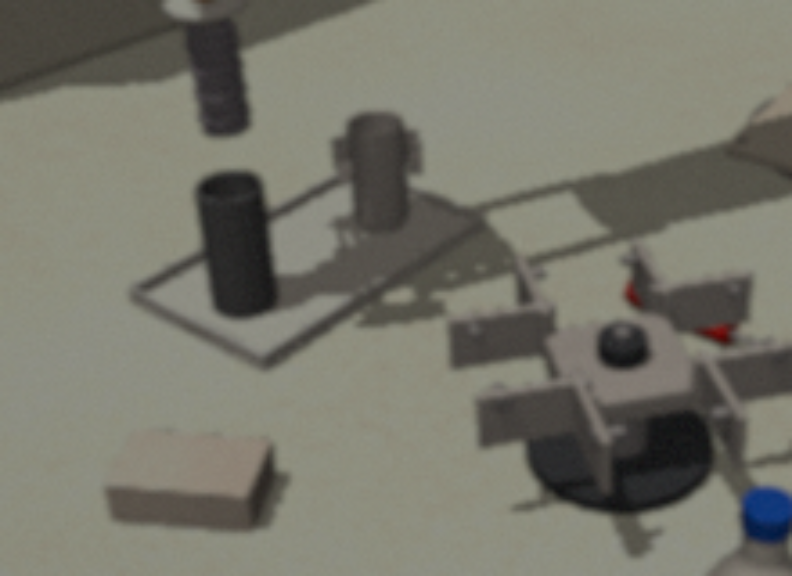

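The picture shows the brush hanging upright over the pot mouth (235,190) and the bucket still upright at (378,170). Lowering the brush.

Emit:
jog_arm:
  commands:
    - [-1,[0,0,0.1],[0,0,0]]
    - [-1,[0,0,0.2],[0,0,0]]
    - [-1,[0,0,0.2],[0,0,0]]
    - [-1,[0,0,0.2],[0,0,0]]
    - [-1,[0,0,0.2],[0,0,0]]
    - [-1,[0,0,0.2],[0,0,0]]
    - [-1,[0,0,0.2],[0,0,0]]
    - [-1,[0,0,0.1],[0,0,0]]
    - [-1,[0,0,0.03],[0,0,0]]
    - [-1,[0,0,0],[0,0,0]]

```text
t: 42.8
ee_pos: [548.6, -325.5, 136.7]
orientation: [-1.148, -2.924, -0.0]
ft_force: [0.5, -0.2, -0.2]
width: 21.5
grasp_force: 30.0
```

Emit:
jog_arm:
  commands:
    - [-1,[0,0,0.03],[0,0,0]]
    - [-1,[0,0,0.02],[0,0,0]]
    - [-1,[0,0,0],[0,0,0]]

```text
t: 43.1
ee_pos: [548.9, -325.5, 132.0]
orientation: [1.148, 2.924, -0.0]
ft_force: [0.3, -0.2, -1.0]
width: 21.5
grasp_force: 30.0
```

Emit:
jog_arm:
  commands:
    - [-1,[0,0,0.01],[0,0,0]]
    - [-1,[0,0,0.008],[0,0,0]]
    - [-1,[0,0,0],[0,0,0]]

```text
t: 43.4
ee_pos: [549.0, -325.6, 130.8]
orientation: [1.148, 2.924, -0.0]
ft_force: [-1.8, 0.6, 5.0]
width: 21.5
grasp_force: 30.0
```

Emit:
jog_arm:
  commands:
    - [0,[0,0,0],[0,0,0]]
    - [0,[0,0,0],[0,0,0]]
    - [0.5,[0,0,0],[0,0,0]]
    - [0.5,[0,0,-0.1],[0,0,0]]
    - [0.5,[0,0,-0.25],[0,0,0]]
    - [0.5,[0,0,-0.4],[0,0,0]]
    - [0.5,[0,0,-0.4],[0,0,0]]
    - [0.5,[0,0,-0.25],[0,0,0]]
    - [0.5,[0,0,0],[0,0,0]]
    - [0.5,[0.25,-0.19,0],[0,0,0]]

```text
t: 44.4
ee_pos: [519.8, -322.8, 270.8]
orientation: [1.145, 2.921, -0.001]
ft_force: [-0.9, -0.7, -0.8]
width: 66.1
grasp_force: 0.0
```

Emit:
jog_arm:
  commands:
    - [0.5,[0.35,-0.26,0],[0,0,0]]
    - [0.5,[0.35,-0.26,0],[0,0,0]]
    - [0.5,[0.3,-0.22,0],[0,0,0]]
    - [0.5,[0.055,-0.042,0],[0,0,0]]
    - [0.5,[0,0,0],[0,0,0]]
    - [0.5,[0,0,0],[0,0,0]]

```text
t: 45.0
ee_pos: [387.9, -308.3, 270.0]
orientation: [1.148, 2.923, -0.0]
ft_force: [0.1, -0.4, 0.7]
width: 66.1
grasp_force: 0.0
```

```bash
python3 -c "
from h import *
d,o=wrist('w8');P=cloud(d,o);tops(P,99,108,100);tops(P,170,185,50)
plan(387.2,-308.1,81.5,47.1)"
```

```text
[256 165  55  54 598] z 103.3 mean [ 387.6 -306.8] circ [ 387.4 -306.8] 25.0
t 45.0 pos [ 388.2 -308.3  269.9] yaw 47.15 tilt [ 0.0006 -0.0003] w 65.7 | turn rz 0.001 then shift [ 0.009 -0.006  1.884]
```

View pics/w8.png

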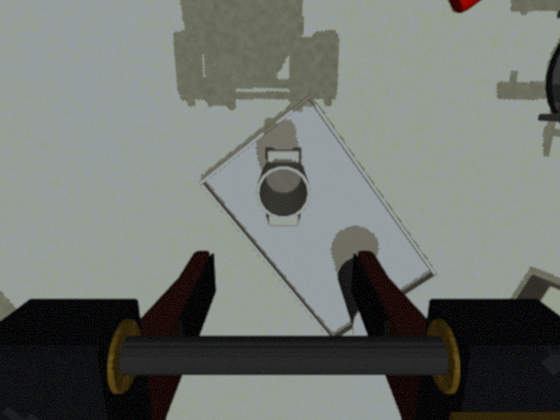

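The picture shows the bucket at (283,190) with its lugs still square to the fingers. The brush is hidden behind a finger, so I'll check it later. Regripping at the release pose.

Emit:
jog_arm:
  commands:
    - [0.5,[0.009,-0.006,0.3],[0,0,0]]
    - [0.5,[0,0,0.4],[0,0,0]]
    - [0.5,[0,0,0.4],[0,0,0]]
    - [0.5,[0,0,0.35],[0,0,0]]
    - [0.5,[0,0,0.25],[0,0,0]]
    - [0.5,[0,0,0.14],[0,0,0]]
    - [0.5,[0,0,0.045],[0,0,0]]
    - [0.3,[0,0,0],[0,0,0]]
    - [-1,[0,0,0],[0,0,0]]
    - [-1,[0,0,0],[0,0,0]]

```text
t: 46.05
ee_pos: [386.7, -308.1, 82.2]
orientation: [1.147, 2.923, -0.001]
ft_force: [0.0, 0.4, -3.0]
width: 48.5
grasp_force: 30.0
```

Emit:
jog_arm:
  commands:
    - [-1,[0,0,0],[0,0,0]]
    - [-1,[0,0,0],[0,0,0]]
    - [-1,[0,0,0],[0,0,0]]

```text
t: 46.35
ee_pos: [386.5, -308.1, 82.1]
orientation: [1.148, 2.923, -0.001]
ft_force: [0.7, 0.8, 5.4]
width: 48.3
grasp_force: 30.0
```

Emit:
jog_arm:
  commands:
    - [-1,[0,0,-0.05],[0,0,0]]
    - [-1,[0,0,-0.1],[0,0,0]]
    - [-1,[0,0,-0.2],[0,0,0]]
    - [-1,[0,0,-0.25],[0,0,0]]
    - [-1,[0,0,-0.3],[0,0,0]]
    - [-1,[0,0,-0.3],[0,0,0]]
    - [-1,[0,0,-0.25],[0,0,0]]
    - [-1,[0,0,-0.15],[0,0,0]]
    - [-1,[0,0,0],[0,0,0]]

```text
t: 47.25
ee_pos: [386.7, -308.5, 243.9]
orientation: [1.147, 2.92, -0.002]
ft_force: [-0.2, -0.4, -2.7]
width: 48.4
grasp_force: 30.0
```

```bash
python3 -c "
from h import *
from workcell import get_image
plan(614,99.7,245,47.12)
s=get_image('scene');cv2.imwrite('pics/s8.png',cv2.resize(s['image'][130:290,120:340],None,fx=3.6,fy=3.6))"
```

```text
t 47.2 pos [ 386.7 -308.5  243.9] yaw 47.12 tilt [ 0.0033 -0.0029] w 48.4 | turn rz 0.000 then shift [ 1.111  4.538 -0.015]
```

View pics/s8.png

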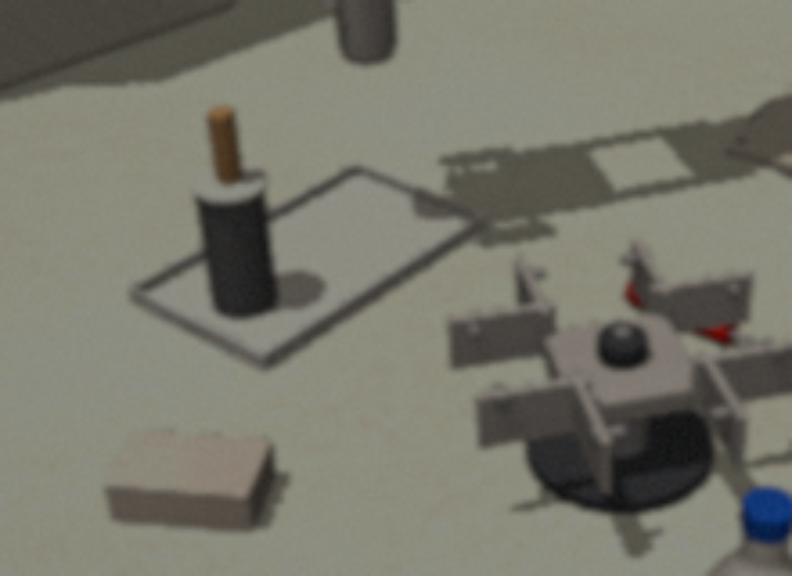

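Brush stands upright in the pot at (225,140). Carrying the bucket back to its pins.

Emit:
jog_arm:
  commands:
    - [-1,[0.05,0.2,0],[0,0,0]]
    - [-1,[0.085,0.346,0],[0,0,0]]
    - [-1,[0.085,0.346,0],[0,0,0]]
    - [-1,[0.085,0.346,0],[0,0,0]]
    - [-1,[0.085,0.346,0],[0,0,0]]
    - [-1,[0.085,0.346,0],[0,0,0]]
    - [-1,[0.085,0.346,0],[0,0,0]]
    - [-1,[0.085,0.346,0],[0,0,0]]
    - [-1,[0.085,0.346,0],[0,0,0]]
    - [-1,[0.085,0.346,0],[0,0,0]]

```text
t: 48.3
ee_pos: [551.1, -8.0, 239.7]
orientation: [-1.147, -2.922, 0.002]
ft_force: [1.2, -0.5, -2.9]
width: 48.4
grasp_force: 30.0
```

Emit:
jog_arm:
  commands:
    - [-1,[0.085,0.346,0],[0,0,0]]
    - [-1,[0.085,0.346,0],[0,0,0]]
    - [-1,[0.085,0.346,0],[0,0,0]]
    - [-1,[0.041,0.18,0],[0,0,0]]
    - [-1,[0,0,0],[0,0,0]]
    - [-1,[0,0,0],[0,0,0]]
    - [-1,[0,0,0],[0,0,0]]

```text
t: 49.0
ee_pos: [611.9, 98.8, 240.8]
orientation: [-1.149, -2.923, 0.002]
ft_force: [0.1, -0.6, -2.9]
width: 48.2
grasp_force: 30.0
```

```bash
python3 -c "
from h import *
plan(613.8,99.4,108.1,47.12)
d,o=wrist('w9')"
```

```text
t 49.0 pos [611.9  98.8 240.8] yaw 47.08 tilt [-0.0016 -0.0006] w 48.2 | turn rz -0.001 then shift [-0.011  0.019  1.327]
```

View pics/w9.png

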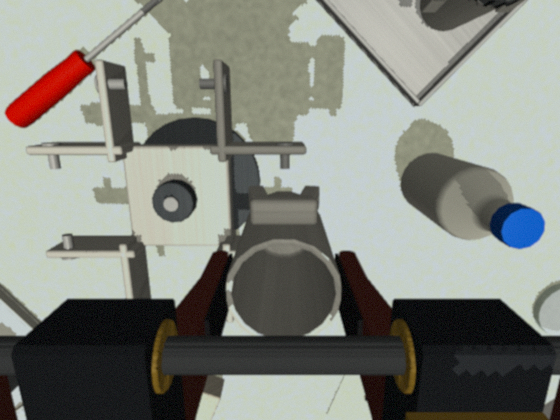

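The picture shows the bucket upright in the fingers, lugs in line with the cheek-plate gap and the visible pin at (285,160). Now lowering in stages.

Emit:
jog_arm:
  commands:
    - [-1,[-0.005,0.012,0.1],[0,0,0]]
    - [-1,[0,0,0.2],[0,0,0]]
    - [-1,[0,0,0.2],[0,0,0]]
    - [-1,[0,0,0.2],[0,0,0]]
    - [-1,[0,0,0.15],[0,0,0]]
    - [-1,[0,0,0.1],[0,0,0]]
    - [-1,[0,0,0],[0,0,0]]
    - [-1,[0,0,0],[0,0,0]]
    - [-1,[0,0,0],[0,0,0]]

```text
t: 49.95
ee_pos: [614.8, 100.6, 147.4]
orientation: [1.148, 2.923, 0.001]
ft_force: [1.2, -0.3, -2.3]
width: 48.4
grasp_force: 30.0
```

```bash
python3 -c "
from h import *
plan(613.8,99.4,108.1,47.12)"
```

```text
t 50.0 pos [614.8 100.6 147.4] yaw 47.13 tilt [0.0017 0.0002] w 48.4 | turn rz 0.000 then shift [-0.001 -0.016  0.393]
```

Emit:
jog_arm:
  commands:
    - [-1,[0,-0.012,0.08],[0,0,0]]
    - [-1,[0,0,0.08],[0,0,0]]
    - [-1,[0,0,0.06],[0,0,0]]
    - [-1,[0,0,0.05],[0,0,0]]
    - [-1,[0,0,0.04],[0,0,0]]
    - [-1,[0,0,0.02],[0,0,0]]
    - [-1,[0,0,0],[0,0,0]]
    - [-1,[0,0,0],[0,0,0]]

```text
t: 50.75
ee_pos: [613.3, 99.7, 113.5]
orientation: [1.148, 2.924, 0.0]
ft_force: [0.9, -0.4, -2.3]
width: 48.7
grasp_force: 30.0
```

Emit:
jog_arm:
  commands:
    - [-1,[0,0,0.02],[0,0,0]]
    - [-1,[0,0,0.015],[0,0,0]]
    - [-1,[0,0,0.01],[0,0,0]]
    - [-1,[0,0,0],[0,0,0]]
    - [-1,[0,0,0.005],[0,0,0]]
    - [-1,[0,0,0],[0,0,0]]

```text
t: 51.35
ee_pos: [613.2, 99.6, 108.4]
orientation: [-1.148, -2.924, 0.0]
ft_force: [0.1, 0.5, -2.2]
width: 48.5
grasp_force: 30.0
```

Emit:
jog_arm:
  commands:
    - [-1,[0,0,0.008],[0,0,0]]
    - [-1,[0,0,0],[0,0,0]]
    - [-1,[0,0,0],[0,0,0]]

```text
t: 51.65
ee_pos: [613.3, 99.7, 108.0]
orientation: [1.148, 2.924, 0.0]
ft_force: [-0.9, 0.1, 3.8]
width: 48.5
grasp_force: 30.0
```

Emit:
jog_arm:
  commands:
    - [0.15,[0,0,0],[0,0,0]]
    - [0.2,[0,0,0],[0,0,0]]
    - [0.25,[0,0,0],[0,0,0]]
    - [0.35,[0,0,0],[0,0,0]]
    - [0.5,[0,0,0],[0,0,0]]
    - [0.5,[0,0,0],[0,0,0]]
    - [0.5,[0,0,0],[0,0,0]]
    - [0.5,[0,0,-0.05],[0,0,0]]
    - [0.5,[0,0,-0.1],[0,0,0]]
    - [0.5,[0,0,-0.2],[0,0,0]]

```text
t: 52.65
ee_pos: [612.4, 99.6, 142.4]
orientation: [-1.147, -2.922, 0.002]
ft_force: [0.5, 0.6, -0.5]
width: 65.8
grasp_force: 0.0
```

Emit:
jog_arm:
  commands:
    - [0.5,[0,0,-0.3],[0,0,0]]
    - [0.5,[0,0,-0.3],[0,0,0]]
    - [0.5,[0,0,-0.3],[0,0,0]]
    - [0.5,[0,0,-0.2],[0,0,0]]
    - [0.5,[0,0,0],[0,0,0]]
    - [0.5,[0,0,0],[0,0,0]]

```text
t: 53.25
ee_pos: [613.1, 99.6, 252.9]
orientation: [1.148, 2.924, 0.001]
ft_force: [-0.5, 0.4, -0.1]
width: 66.0
grasp_force: 0.0
```

```bash
python3 -c "
from h import *
from workcell import get_image
d,o=wrist('w10');P=cloud(d,o);tops(P,122,136,100);plan(613,99,250)
t,P=tray('t10');tops(P,117,130,200)
s=get_image('scene');cv2.imwrite('pics/s10.png',cv2.resize(np.vstack([s['image'][150:350,140:460]]),None,fx=2.5,fy=2.5))"
```

```text
[254 174  62  61 877] z 128.9 mean [614.4 100.8] circ [614.  101.3] 25.0
[ 451  181   50   49 1058] z 127.3 mean [713.3 212.5] circ [721.5 215. ] 21.1
t 53.3 pos [612.6  99.6 251.9] yaw 47.13 tilt [-0.001  -0.0002] w 65.9 | turn rz 0.000 then shift [-0.007 -0.001  0.019]
tray [507.5 330.7] [270.8 146.1] 3.8 400
[131 187  22  21 348] z 122.6 mean [589. 327.] circ [589.1 326.7] 26.8
[395 211  24  24 278] z 120.0 mean [ 545.2 -320.2] circ [ 546.6 -323. ] 29.6
[132 222  22  21 354] z 122.6 mean [503.6 320.3] circ [503.9 320.3] 26.3
[133 257  22  22 352] z 122.3 mean [418.9 314.4] circ [417.9 314.7] 26.4
```

View pics/s10.png

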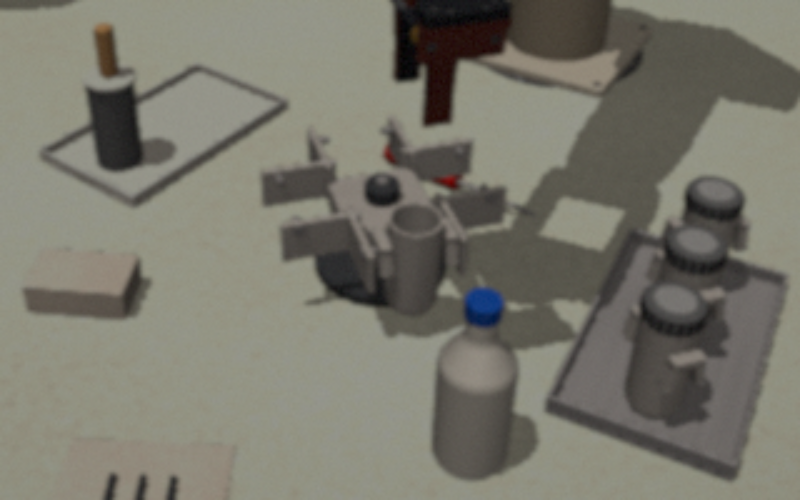

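View pics/w10.png

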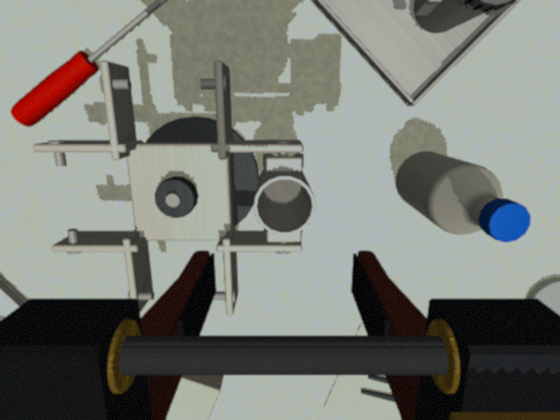

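Both pictures agree: the open bucket hangs level with its rim at (285,204) and z about 129, as at the start. The three capped buckets stand in the steel tray, and the brush is upright in the pot. I'll let it settle briefly and fit the rim plane before handing in.

Emit:
jog_arm:
  commands:
    - [0.5,[0,0,-0.2],[0,0,0]]
    - [0.5,[0,0,0],[0,0,0]]
    - [0.5,[0,0,0],[0,0,0]]
    - [0.5,[0,0,0],[0,0,0]]
    - [0.5,[0,0,0],[0,0,0]]
    - [0.5,[0,0,0],[0,0,0]]
    - [0.5,[0,0,0],[0,0,0]]
    - [0.5,[0,0,0],[0,0,0]]
    - [0.5,[0,0,0],[0,0,0]]
    - [0.5,[0,0,0],[0,0,0]]

```text
t: 54.4
ee_pos: [613.2, 99.7, 272.6]
orientation: [1.148, 2.924, 0.0]
ft_force: [-0.1, 0.2, 0.6]
width: 65.9
grasp_force: 0.0
```

```bash
python3 -c "
from h import *
d,o=wrist('w11')
for n,(d,o) in {'before':pickle.load(open('w4.pkl','rb')),'after':(d,o)}.items():
    P=cloud(d,o);tops(P,122,136,300)
    q=P[np.abs(P[...,2]-129)<5];q=q[np.hypot(q[:,0]-613.5,q[:,1]-100)<28];c=q.mean(0)
    print(n,c.round(1),np.degrees(np.linalg.lstsq(np.c_[q[:,:2]-c[:2],np.ones(len(q))],q[:,2],rcond=None)[0][:2]).round(2))"
```

```text
[254 175  62  61 888] z 129.0 mean [613.8  99.8] circ [613.5  99.9] 25.0
[ 454  179   52   50 1079] z 127.4 mean [713.3 212.4] circ [721.7 215.3] 20.9
before [613.5 100.  128.7] [-0.29  0.17]
[256 170  58  57 762] z 128.9 mean [614.  101.1] circ [614.  101.3] 25.0
[440 176  48  47 930] z 127.2 mean [713.4 212.5] circ [721.9 215.6] 21.1
after [613.9 101.3 128.7] [-1.11 -0.5 ]
```

```bash
python3 -c "
from workcell import close_job
print(close_job())"
```

```text
the job is handed in; nothing more can be done
None
```

The job is handed in with no verdict returned: three capped buckets stand in the steel tray, the open one was brushed to its floor three times and hangs on its own pins again (rim about 1° off level), and the brush is upright in its pot.

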